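Load the analyser's carrier rack in reverse order

TASK

Move the four containers from the storage rack into the empty carrier rack, one per place, in the reverse order counted from the loop handles: the container nearest the storage rack's handle goes to the carrier place farthest from the carrier's handle, and so on, until the one farthest from the storage handle stands nearest the carrier's handle. Set each one down upright on the floor of its place; do not drop them or tip any over.

Things in the scene. Friction and masses are not known exactly. Their poses are not given: they have to be found in the camera images.
- tube: tall plain tube, clear with a white cap: a straight cylinder 30 mm across and 82 mm high (cap: the top 26 mm, same width). About 50 g. Easily gripped across at 66 mm above its underside, 30 mm wide there. Loose; starts in any place of the storage rack, within 5 mm (x and y) of its middle. Origin: centre of its underside; z up.
- jar: squat jar, clear with a white lid: a straight cylinder 38 mm across and 58 mm high (lid: the top 24 mm, same width). About 80 g. Easily gripped at 45 mm above its underside, 38 mm wide there. Loose; starts in any place of the storage rack, within 5 mm (x and y) of its middle. Origin: centre of its underside; z up.
- dropper: round bottle with sloping shoulder and slim cap: clear body 36 mm across up to 36 mm, narrowing to 20 mm at 48 mm, then a white cap 20 mm across up to the top at 78 mm. About 60 g. Easily gripped by the cap at 63 mm above its underside. Loose; starts in any place of the storage rack, within 5 mm (x and y) of its middle. Origin: centre of its underside; z up.
- square: square bottle: clear body 32 x 32 mm and 44 mm high with a round white cap 24 mm across on it, 72 mm high in all. About 60 g. Easily gripped by the cap at 58 mm above its underside. Loose; starts in any place of the storage rack, within 5 mm (x and y) of its middle. Origin: centre of its underside; z up.
- storage: the storage rack: four dark grey inserts on a plate; holds the containers at the start. 70 mm wide (x), 250 long (y); four places in a row at y = -90, -30, 30, 90 mm, x = 0: 57 mm square inside, walls 3 thick, floor 10 and wall tops 22 above the bench. A flat steel loop handle sticks out of its +y end only, to y = 151. Origin: centre of underside, z up. Fixed; left or right, turned any way.
- carrier: the carrier rack: grey base, four white-walled places, empty at the start. 70 mm wide (x), 250 long (y); four places in a row at y = -90, -30, 30, 90 mm, x = 0: 57 mm square inside, walls 3 thick, floor 10 and wall tops 22 above the bench. A flat steel loop handle sticks out of its +y end only, to y = 151. Origin: centre of underside, z up. Fixed; left or right, turned any way.
- insert0: the square dark grey insert (60 mm square, 16 mm high, floor 4 mm thick) of the storage rack in which the tube stands at the start; fixed on the storage rack's plate, so it shows from which place the tube came. Origin: centre of its underside, 6 mm above the bench; axes along those of the storage rack.
- insert1: the square dark grey insert (60 mm square, 16 mm high, floor 4 mm thick) of the storage rack in which the jar stands at the start; fixed on the storage rack's plate, so it shows from which place the jar came. Origin: centre of its underside, 6 mm above the bench; axes along those of the storage rack.
- insert2: the square dark grey insert (60 mm square, 16 mm high, floor 4 mm thick) of the storage rack in which the dropper stands at the start; fixed on the storage rack's plate, so it shows from which place the dropper came. Origin: centre of its underside, 6 mm above the bench; axes along those of the storage rack.
- insert3: the square dark grey insert (60 mm square, 16 mm high, floor 4 mm thick) of the storage rack in which the square stands at the start; fixed on the storage rack's plate, so it shows from which place the square came. Origin: centre of its underside, 6 mm above the bench; axes along those of the storage rack.

How it is judged:
By the outcome, as a careful person would: the job done as asked, in the order asked, and still so for the second after the job is handed in, with the robot touching nothing.
It also fails if it takes over 109 s, if anything falls off the work surface, if the arm or the gripper's body presses on something with over 40 N, if the wrist force passes 120 N, or if a joint passes its speed limit or range.

ROBOT

A 6-joint arm with a two-finger parallel gripper is mounted at the origin on the work surface. World frame = base frame: x ahead of the robot, y to its left, z up, the work surface at z = 0. Lengths are in m, angles in rad, forces in N, time in s.
With the tool pointing down it reaches from about 0.35 to 0.975 m from the base axis. Payload 17.4 kg.
Tool frame: the origin (TCP) lies at the centre of the arm's flange, where the gripper is bolted on; the fingertips stand 173 mm ahead of it and the grasp point (between the pads) lies 155 mm ahead of it (robot.tip_reach is the z of the fingertips in the tool frame, in m); z points along the fingers, y is the direction in which the jaws open and shut (so a half turn about z gives the same grasp; the last joint's range is limited). The gripper opens to 85 mm and grips with 20 to 120 N. Pads are 22 mm wide; open, the fingers measure 114 mm over their backs; the gripper's body (76 mm by 85 mm) begins 54 mm behind the grasp point. The pads swing forward as they close: fully open they stand 13 mm farther back than shut.
Start: joints at [-1.311, 0.116, 1.442, -0, 1.584, -0.038], TCP at [0.198, -0.645, 0.405] pointing down, gripper open.
Joint ranges: [-2.83, 2.83], [-0.83, 2.19], [0.07, 2.5], [-1.14, 4.28], [0.01, 3], [-2.97, 2.97]. Speed limits (rad/s): [1.89, 1.89, 2.22, 3.14, 3.14, 3.14].

INTERFACE

Orientations are given as a rotation vector (axis times angle).
In Python, from cell import robot gives the robot as it stands. The module is installed in compiled form; this text tells all that it offers.
- The arm moves only by the tool drive_tool, never from a script. Its arguments are lists of equal length, an entry for each row: "dr": the turn, a rotation vector about the tool's x, y, z in rad, a list of three; "offset": the shift along the tool's x, y, z in cm, a list of three; "hand": the opening, from -1 (shut) to 1 (fully open). A call has 1 to 8 rows; each row shifts and turns the pose as measured when the row begins, along the tool's axes as they then stand; what a row does not reach is not made up. A row lasts 1/10 s, in which the tool goes at most 50 mm and 8.59 degrees, less where a joint would pass 70% of its speed; a pose out of reach is approached as far as the arm can. A call is refused whole if a number of a shift passes 5 or a number of a turn 0.15, either way. A call with a gripper value outside its range is refused whole. The fingers move at their own pace and stop on an object; the grip force is fixed at half the most. Time passes only in rows, so rows that do not move let the fingers close. It gives the time, the measured TCP pose, the force and the opening at its end, in the units of the state.
- robot.get_obs(): the state, without advancing time (a new reading comes with each control period).
- robot.camera(name): name is "side" or "top" or "wrist"; returns (picture, depth): 420x560x3 uint8, red, green, blue; 420x560 float32, m along the optical axis (not along the pixel's ray), 0 where there is no reading.
- robot.camera_model(name): a dict with "vfov" (degrees; the focal length in pixels is half the picture's height over the tangent of half this angle, whatever the lens; pixels are square), "cx", "cy" (the principal point, pixels), "xyz" and "orientation" of the camera in the world. Camera axes: x right, y down, z forward; pixel columns grow to the right and rows downward; lengths in m; the calibration is good to about 2 mm. A picture is of the moment at which its call begins: read the wrist's pose just before it. camera_model takes no time and is no camera call; for the wrist camera it gives the pose at the moment of the call.
- robot.finish_job(): hands the job in, once; it reports no verdict.
The state is a dict: "t": time; "joint_positions": joint angles; "joint_velocities": joint speeds; "effort": joint torques, N m; "eef_pos": TCP position; "tool_rot": TCP orientation; "wrist_force": force on the tool from outside, world axes, zero at the start; "wrist_torque": the same for the moment, N m; "width": opening from 0.0 (shut) to 1.0 (fully open).
Only numpy, scipy, OpenCV 4.12 (cv2) and the standard library are available. Lean on these libraries where they do the work, as an engineer would, in place of code of your own. Each camera call takes 0.05 s, during which the arm holds its last target.

## Working session

There is one attempt and no reset: what is moved stays moved. The work goes in short steps, Python scripts to look and compute and a tool call to move; the robot and the scene stay as the last step left them, time stands still between calls to the robot, and variables do not carry over. Pictures are saved under pics/ and viewed, and the job is handed in when it is done.

Besides the shell and the picture viewer there is one more tool, called after "Request:" as name(argument=value, ...) on one line, values as JSON. drive_tool: Moves the arm, as the interface text tells. Its arguments: {"type":"object","properties":{"dr":{"type":"array"},"offset":{"type":"array"},"hand":{"type":"array"}},"required":["dr","offset","hand"]}

```bash
mkdir -p pics; python3 - <<'E'
from cell import robot
import cv2,numpy as np
o=robot.get_obs()
for k in o: print(k,np.round(o[k],3))
for n in ["top","side","wrist"]:
    m=robot.camera_model(n); print(n,m)
    p,d=robot.camera(n); np.savez(f"pics/{n}0.npz",p=p,d=d); cv2.imwrite(f"pics/{n}0.png",p[:,:,::-1])
print(robot.get_obs()['t'])
E
```

```text
t 0.0
joint_positions [-1.311  0.116  1.442 -0.     1.584 -0.038]
joint_velocities [-0.001  0.    -0.    -0.001  0.001  0.   ]
effort [-2.0000e-03 -7.3199e+01 -6.3249e+01 -0.0000e+00  6.0000e-03  0.0000e+00]
eef_pos [ 0.198 -0.645  0.404]
tool_rot [-3.106 -0.466  0.   ]
wrist_force [ 0.372 -0.663  0.055]
wrist_torque [0.032 0.008 0.027]
width 0.998
top {'vfov': 47.72310203784538, 'cx': 279.43824297529113, 'cy': 206.66157722894175, 'xyz': array([ 0.37838546, -0.03482611,  0.95012827]), 'orientation': array([-2.31129403,  1.8782019 , -0.19165415])}
side {'vfov': 51.9926712054836, 'cx': 279.1433487160855, 'cy': 198.44168070175172, 'xyz': array([0.40736701, 0.53017901, 0.5611124 ]), 'orientation': array([-0.33309153,  2.76753043, -1.19147404])}
wrist {'vfov': 71.12795053103031, 'cx': 274.32526062568223, 'cy': 209.4672655857224, 'xyz': array([ 0.26495149, -0.62494419,  0.37217797]), 'orientation': array([ 2.3385519 , -1.72832348, -0.24283178])}
0.15
```

View pics/top0.png

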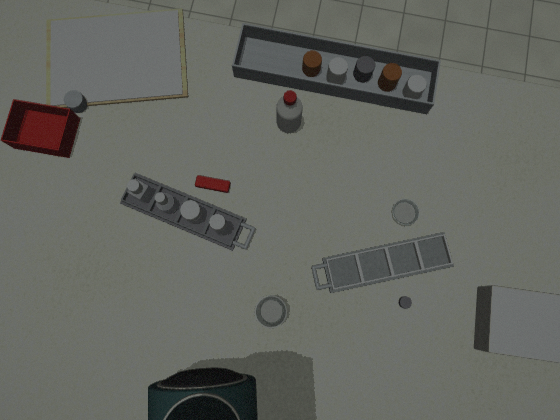

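View pics/side0.png

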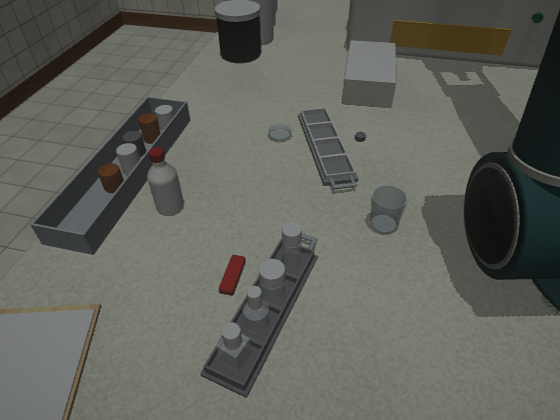

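View pics/wrist0.png

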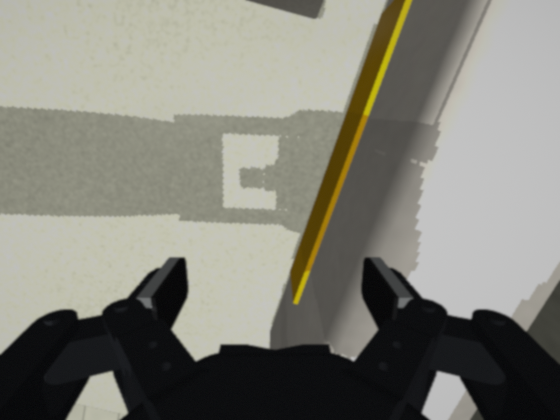

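The top picture shows the storage rack at (185,210) with its handle at (245,235). Counted from the handle, it holds the tube (217,222), jar (190,210), dropper (163,202) and square (135,187). The carrier is at (388,262) with its handle on the left at (320,275). Next I measure both with depth.

```bash
cat > h.py <<'E'
import numpy as np,cv2
from scipy.spatial.transform import Rotation as R
def cloud(m,d):
    H,W=d.shape; f=H/2/np.tan(np.radians(m['vfov'])/2)
    v,u=np.mgrid[:H,:W].astype(float)
    P=np.stack([(u-m['cx'])/f*d,(v-m['cy'])/f*d,d],-1)
    P=P@R.from_rotvec(m['orientation']).as_matrix().T+m['xyz']
    P[d==0]=np.nan
    return P
E
python3 - <<'E'
from cell import robot
from h import *
for n in ['top','side']:
    z=np.load(f'pics/{n}0.npz'); P=cloud(robot.camera_model(n),z['d'])
    print(n,'bench z',np.nanmedian(P[...,2][np.abs(P[...,2])<.02]))
    np.save(f'pics/{n}P.npy',P)
    if n=='top':
        B={'sto':(115,165,262,252),'car':(305,228,460,297)}
    else: B={'sto':(195,215,325,400),'car':(290,100,362,197)}
    for k,(a,b,c,d) in B.items():
        q=P[b:d,a:c].reshape(-1,3); q=q[np.isfinite(q).all(1)]
        s=q[(q[:,2]>.006)&(q[:,2]<.03)]
        r=cv2.minAreaRect((s[:,:2]*1000).astype(np.float32)); print(n,k,len(s),np.round(cv2.boxPoints(r)/1000,4).tolist(),r, 'zpcts',np.percentile(s[:,2],[5,25,50,75,95]).round(4))
        t=q[q[:,2]>.045]
        if k=='sto':
            np.save(f'pics/{n}sto.npy',q)
            # top clusters
            import scipy.ndimage as nd
            im=np.zeros(P.shape[:2],bool); im[b:d,a:c]=P[b:d,a:c,2]>.055
            L,N=nd.label(im)
            for i in range(1,N+1):
                w=P[L==i]
                if len(w)<15: continue
                zt=np.percentile(w[:,2],90); tp=w[w[:,2]>zt-.006]
                (c2,rad)=cv2.minEnclosingCircle((tp[:,:2]*1000).astype(np.float32))
                print('  obj',len(w),len(tp),'ztop',zt.round(4),'mean',tp.mean(0).round(4),'circ',np.round(c2,1),round(rad,1))
E
```

```text
top bench z 0.0013554187582721644
top sto 3233 [[0.42890000343322754, 0.3167000114917755], [0.47099998593330383, 0.03790000081062317], [0.6280999779701233, 0.0617000013589859], [0.5860000252723694, 0.34049999713897705]] ((528.474609375, 189.1971893310547), (158.88531494140625, 281.9491882324219), 8.591144561767578) zpcts [0.0071 0.0103 0.0131 0.0197 0.0245]
  obj 209 125 ztop 0.0845 mean [0.5375 0.2797 0.083 ] circ [538.2 280.3] 11.8
  obj 166 87 ztop 0.0903 mean [0.5247 0.223  0.0888] circ [524.7 224. ] 10.0
  obj 333 303 ztop 0.0707 mean [0.5162 0.1674 0.0688] circ [516.5 167.6] 18.9
  obj 255 199 ztop 0.0943 mean [0.5007 0.1078 0.0927] circ [501.1 107.9] 14.8
top car 4674 [[0.40880000591278076, -0.09149999916553497], [0.462799996137619, -0.367000013589859], [0.589900016784668, -0.34209999442100525], [0.5358999967575073, -0.066600002348423]] ((499.3621520996094, -216.77532958984375), (129.54690551757812, 280.7306213378906), 11.090275764465332) zpcts [0.0084 0.0102 0.0117 0.0143 0.0238]
side bench z 3.831306789858768e-05
side sto 4793 [[0.45809999108314514, 0.05400000140070915], [0.
[... 216 characters left out ...]
79638672) zpcts [0.0069 0.0098 0.0135 0.0204 0.0239]
  obj 533 266 ztop 0.0922 mean [0.5007 0.11   0.0911] circ [500.6 107.9] 15.3
  obj 562 476 ztop 0.0685 mean [0.5158 0.1694 0.0673] circ [516.2 167.9] 19.0
  obj 375 174 ztop 0.0882 mean [0.5245 0.2252 0.0871] circ [524.8 223.6] 10.1
  obj 442 291 ztop 0.0825 mean [0.5374 0.282  0.0812] circ [538.2 281.2] 12.3
side car 2712 [[0.4106999933719635, -0.08709999918937683], [0.446399986743927, -0.41679999232292175], [0.6039999723434448, -0.39969998598098755], [0.5681999921798706, -0.07000000029802322]] ((507.3121337890625, -243.41270446777344), (158.46070861816406, 331.6265869140625), 6.193432807922363) zpcts [0.0083 0.0098 0.0115 0.0176 0.0224]
```

```bash
python3 - <<'E'
import cv2
a=cv2.imread('pics/top0.png')
cv2.imwrite('pics/c1.png',cv2.resize(a[160:300,110:310],(800,560)))
cv2.imwrite('pics/c2.png',cv2.resize(a[190:330,290:490],(800,560)))
E
```

```text
(no output)
```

View pics/c1.png

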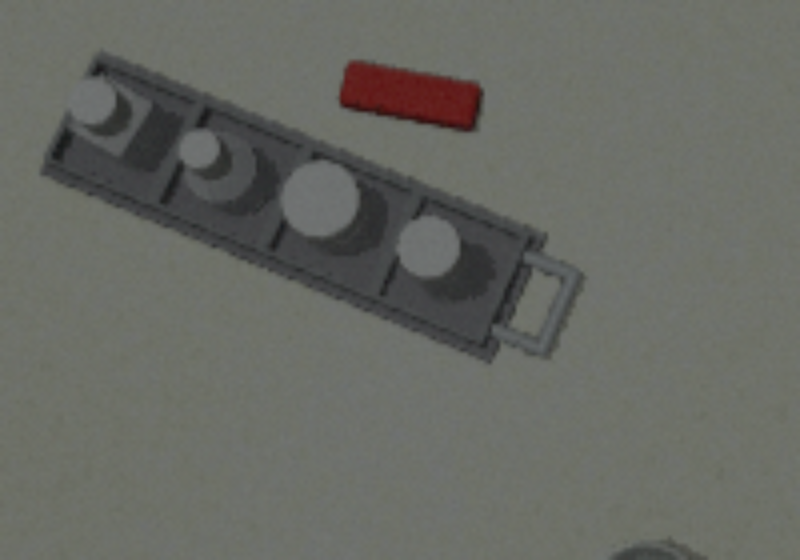

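View pics/c2.png

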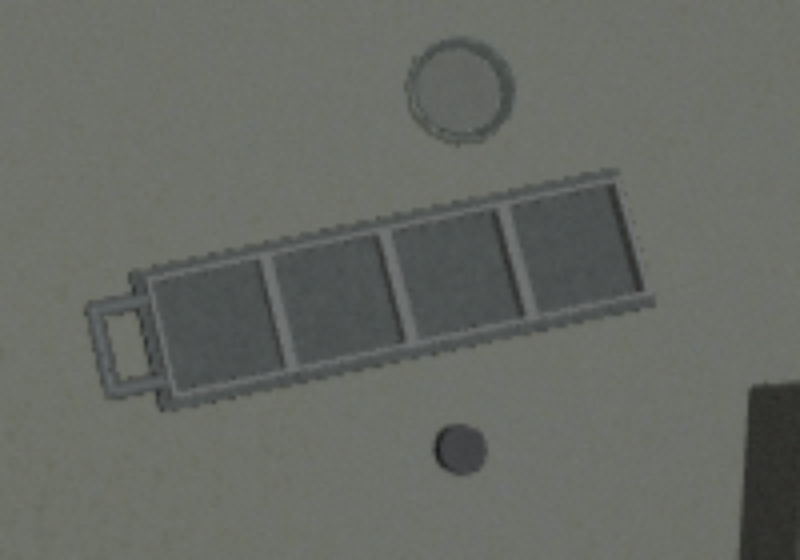

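```bash
python3 - <<'E'
from h import *
from scipy.optimize import minimize
B={'top':(305,228,460,297),'side':(290,100,362,197)}
BS={'top':(115,165,262,252),'side':(195,215,325,400)}
def fit(q,x0):
    def dist(p):
        c,s=np.cos(p[2]),np.sin(p[2]); d=q[:,:2]-p[:2]
        x=d@[c,s]; y=d@[-s,c]
        # distance to wall centre lines: x=+-.030 (|y|<.12), y=-.12,-.06,0,.06,.12
        dx=np.hypot(abs(abs(x)-.030),np.maximum(abs(y)-.12,0))
        dy=np.hypot(np.min(abs(y[:,None]-np.array([-.12,-.06,0,.06,.12])),1),np.maximum(abs(x)-.03,0))
        return np.minimum(np.minimum(dx,dy),.006)
    best=None
    for dx in np.arange(-.012,.013,.006):
      for dy in np.arange(-.012,.013,.006):
       for da in (-.04,0,.04):
        r=minimize(lambda p:np.mean(dist(p*[1,1,5])**2)*1e6,(np.array(x0)+[dx,dy,da])/[1,1,5],method='Nelder-Mead',options=dict(xatol=1e-5,fatol=1e-6))
        if best is None or r.fun<best.fun: best=r
    return best.x*[1,1,5],best.fun
for k,BB in (('car',B),('sto',BS)):
  Q=[]
  for n in ['top','side']:
    P=np.load(f'pics/{n}P.npy'); a,b,c,d=BB[n]
    off=.00136 if n=='top' else 0
    q=P[b:d,a:c].reshape(-1,3); q=q[np.isfinite(q).all(1)]; q=q-[0,0,off]
    q=q[(q[:,2]>.0185)&(q[:,2]<.026)]; 
    # handle direction world angle guess
    x0=[.505,-.222,.18+0] if k=='car' else [.52,.195,np.pi+.21]
    if k=='sto': x0=[.52,.195,np.pi+.21]
    r=fit(q,x0); print(k,n,len(q),np.round(r[0],4),np.round(r[1],3)); Q.append(r[0])
  p=np.mean(Q,0);c,s=np.cos(p[2]),np.sin(p[2])
  for y in (-.09,-.03,.03,.09): print(y,np.round([p[0]-s*y,p[1]+c*y],4))
E
```

```text
car top 799 [ 0.5029 -0.2271  0.4159] 4.327
car side 610 [ 0.5026 -0.2268  0.4134] 5.384
-0.09 [ 0.539  -0.3093]
-0.03 [ 0.5148 -0.2544]
0.03 [ 0.4906 -0.1995]
0.09 [ 0.4665 -0.1446]
sto top 782 [0.5207 0.1952 2.9531] 7.678
sto side 1323 [0.5209 0.1945 2.9505] 10.578
-0.09 [0.5378 0.2832]
-0.03 [0.5264 0.2243]
0.03 [0.5151 0.1654]
0.09 [0.5038 0.1064]
```

```bash
cat > plan.py <<'E'
import sys
from cell import robot
from h import *
# usage: plan.py x y z psi n   (m, rad)  psi: world angle of tool y axis
x,y,z,psi=map(float,sys.argv[1:5]); n=int(sys.argv[5])
o=robot.get_obs(); p=np.array(o['eef_pos']); Rm=R.from_rotvec(o['tool_rot'])
yd=np.array([np.cos(psi),np.sin(psi),0]); zd=np.array([0,0,-1.]); xd=np.cross(yd,zd)
T=R.from_matrix(np.stack([xd,yd,zd],1)); T2=R.from_matrix(np.stack([-xd,-yd,zd],1))
if (Rm.inv()*T2).magnitude()<(Rm.inv()*T).magnitude(): T=T2
dr=(Rm.inv()*T).as_rotvec(); dp=np.array([x,y,z])-p
print('t',round(o['t'],2),'pos',p.round(4),'F',np.round(o['wrist_force'],1),'w',round(o['width'],3),'mm',round(o['width']*85,1),'j',np.round(o['joint_positions'],2))
print('remaining world mm',(dp*1e3).round(1),'dr',dr.round(3),'per row',(dr/n).round(3))
for i in range(n):
    Ri=Rm*R.from_rotvec(dr*i/n)
    print((Ri.inv().apply(dp/n)*100).round(2).tolist())
E
python3 - <<'E'
from h import *
P=np.load('pics/topP.npy')
for nm,(a,b,c,d) in dict(red=(192,172,232,194),dish=(390,198,420,228),puck=(397,294,413,310),beaker=(254,292,290,330),box=(475,285,558,362),bottle=(272,88,306,134)).items():
    q=P[b:d,a:c].reshape(-1,3); q=q[np.isfinite(q).all(1)]; h=q[q[:,2]>.005]
    print(nm,h.min(0).round(3),np.percentile(h,99,axis=0).round(3),len(h))
E
python3 plan.py .501 .108 .33 -.19 14
```

```text
red [0.568 0.11  0.005] [0.599 0.182 0.018] 418
dish [ 0.575 -0.272  0.005] [ 0.636 -0.219  0.018] 333
puck [ 0.421 -0.284  0.005] [ 0.444 -0.261  0.016] 127
beaker [ 0.334 -0.057  0.005] [0.391 0.006 0.074] 658
box [ 0.363 -0.559  0.005] [ 0.496 -0.408  0.074] 5520
bottle [ 0.726 -0.002  0.005] [0.83  0.048 0.134] 908
t 0.15 pos [ 0.198  -0.6453  0.4041] F [-0.1 -0.3 -0. ] w 1.001 mm 85.0 j [-1.31  0.12  1.44  0.    1.58 -0.04]
remaining world mm [303.  753.3 -74.1] dr [-1.000e-03 -0.000e+00 -1.083e+00] per row [-0.    -0.    -0.077]
[3.65, -4.51, 0.53]
[3.98, -4.21, 0.53]
[4.3, -3.89, 0.53]
[4.59, -3.55, 0.53]
[4.85, -3.18, 0.53]
[5.08, -2.8, 0.53]
[5.28, -2.4, 0.53]
[5.45, -1.98, 0.53]
[5.59, -1.56, 0.53]
[5.69, -1.12, 0.53]
[5.76, -0.68, 0.53]
[5.79, -0.23, 0.53]
[5.8, 0.22, 0.53]
[5.76, 0.67, 0.53]
```

Request:
drive_tool(dr=[[0,0,-0.06],[0,0,-0.06],[0,0,-0.06],[0,0,-0.06],[0,0,-0.06],[0,0,-0.06],[0,0,-0.06],[0,0,-0.06]], offset=[[2.8,-3.5,0.4],[3.0,-3.3,0.4],[3.2,-3.1,0.4],[3.4,-2.9,0.4],[3.6,-2.7,0.4],[3.8,-2.4,0.4],[3.9,-2.2,0.4],[4.0,-2.0,0.4]], hand=[0.4,0.4,0.4,0.4,0.4,0.4,0.4,0.4])

```text
t: 0.95
eef_pos: [0.3332, -0.3051, 0.3677]
tool_rot: [-2.896, -1.205, -0.0]
wrist_force: [1.2, -0.9, 0.1]
width: 0.699
```

```bash
python3 plan.py .501 .108 .33 -.19 12
```

```text
t 0.95 pos [ 0.3332 -0.3051  0.3677] F [ 1.2 -0.9  0.1] w 0.699 mm 59.4 j [-0.8  -0.38  1.95  0.    1.58 -0.02]
remaining world mm [167.8 413.1 -37.7] dr [-0.004 -0.003 -0.592] per row [-0.    -0.    -0.049]
[3.43, -1.43, 0.33]
[3.49, -1.26, 0.33]
[3.55, -1.09, 0.33]
[3.6, -0.91, 0.32]
[3.64, -0.73, 0.32]
[3.67, -0.55, 0.32]
[3.7, -0.37, 0.32]
[3.71, -0.19, 0.32]
[3.72, -0.01, 0.32]
[3.71, 0.18, 0.32]
[3.7, 0.36, 0.32]
[3.68, 0.54, 0.32]
```

Request:
drive_tool(dr=[[0,0,-0.06],[0,0,-0.06],[0,0,-0.06],[0,0,-0.06],[0,0,-0.06],[0,0,-0.06],[0,0,-0.06],[0,0,-0.06]], offset=[[4.1,-1.7,0.4],[4.2,-1.5,0.4],[4.3,-1.25,0.4],[4.3,-1.0,0.4],[4.4,-0.8,0.4],[4.4,-0.5,0.4],[4.45,-0.3,0.4],[4.45,-0.1,0.4]], hand=[0.4,0.4,0.4,0.4,0.4,0.4,0.4,0.4])

```text
t: 1.75
eef_pos: [0.4592, 0.0433, 0.3362]
tool_rot: [-2.511, -1.885, -0.006]
wrist_force: [0.9, -0.1, 0.2]
width: 0.698
```

```bash
python3 plan.py .501 .108 .33 -.19 4
```

```text
t 1.75 pos [0.4592 0.0433 0.3362] F [ 0.9 -0.1  0.2] w 0.698 mm 59.3 j [ 0.04 -0.34  1.97  0.    1.51  0.32]
remaining world mm [41.8 64.7 -6.2] dr [ 0.001 -0.004 -0.093] per row [ 0.    -0.001 -0.023]
[1.84, 0.55, 0.16]
[1.83, 0.59, 0.16]
[1.82, 0.64, 0.16]
[1.8, 0.68, 0.16]
```

Request:
drive_tool(dr=[[0,0,-0.03],[0,0,-0.03],[0,0,-0.03],[0,0,0],[0,0,0]], offset=[[2.5,0.7,0.2],[2.5,0.8,0.2],[2.3,0.9,0.2],[0,0,0],[0,0,0]], hand=[0.4,0.4,0.4,0.4,0.4])

```text
t: 2.25
eef_pos: [0.5018, 0.1167, 0.3285]
tool_rot: [-2.409, -2.012, -0.003]
wrist_force: [0.0, 0.0, 0.6]
width: 0.696
```

```bash
python3 plan.py .501 .108 .229 -.19 4; python3 - <<'E'
from cell import robot
from h import *
import scipy.ndimage as nd
m=robot.camera_model('wrist'); p,d=robot.camera('wrist'); cv2.imwrite('pics/w1.png',p[:,:,::-1])
P=cloud(m,d)
im=(P[...,2]>.055)&(P[...,2]<.11)&(np.abs(P[...,0]-.52)<.06)
L,N=nd.label(im)
for i in range(1,N+1):
    w=P[L==i]
    if len(w)<200: continue
    zt=np.percentile(w[:,2],90); tp=w[w[:,2]>zt-.005]
    print(len(w),zt.round(4),tp.mean(0).round(4),cv2.minEnclosingCircle((tp[:,:2]*1000).astype(np.float32)))
E
```

```text
t 2.25 pos [0.5018 0.1167 0.3285] F [0.  0.  0.6] w 0.696 mm 59.2 j [ 0.18 -0.21  1.88  0.    1.47  0.36]
remaining world mm [ -0.8  -8.7 -99.5] dr [-0.001 -0.004  0.011] per row [-0.    -0.001  0.003]
[-0.23, 0.02, 2.49]
[-0.22, 0.02, 2.49]
[-0.22, 0.02, 2.49]
[-0.22, 0.02, 2.49]
978 0.0876 [0.5246 0.2228 0.0867] ((524.7609252929688, 222.9778594970703), 9.986863136291504)
1852 0.0677 [0.5162 0.1673 0.0669] ((516.27734375, 166.9307861328125), 18.856151580810547)
1511 0.0916 [0.501  0.1084 0.0908] ((500.92987060546875, 107.6615982055664), 14.839408874511719)
```

View pics/w1.png

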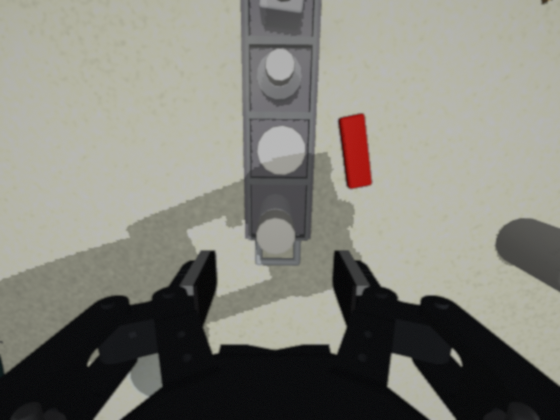

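The wrist picture shows the tube cap at (275,235), centred between the jaws, with the jar (282,150) and dropper (280,70) behind it. All three cameras agree on the positions, so I go down.

Request:
drive_tool(dr=[[0,-0.004,0.011],[0,0,0],[0,0,0],[0,0,0],[0,0,0],[0,0,0]], offset=[[-0.9,0.1,1.0],[0,0,2.5],[0,0,2.5],[0,0,2.5],[0,0,1.4],[0,0,0]], hand=[0.4,0.4,0.4,0.4,0.4,0.4])

```text
t: 2.9
eef_pos: [0.4989, 0.1007, 0.2249]
tool_rot: [2.431, 1.986, -0.0]
wrist_force: [-0.3, 0.6, 0.3]
width: 0.701
```

```bash
python3 plan.py .501 .1078 .229 -.19 1
```

```text
t 2.9 pos [0.4989 0.1007 0.2249] F [-0.3  0.6  0.3] w 0.701 mm 59.6 j [ 0.15 -0.14  2.   -0.    1.29  0.35]
remaining world mm [2.1 7.1 4.1] dr [ 0.002  0.002 -0.011] per row [ 0.002  0.002 -0.011]
[0.74, 0.06, -0.41]
```

Request:
drive_tool(dr=[[0,0,-0.01],[0,0,0]], offset=[[0.7,0.05,-0.4],[0,0,0]], hand=[0.4,0.4])

```text
t: 3.1
eef_pos: [0.5012, 0.1071, 0.2307]
tool_rot: [2.421, 1.997, 0.001]
wrist_force: [-0.0, -0.2, 0.1]
width: 0.696
```

```bash
python3 plan.py .501 .1078 .229 -.19 1
```

```text
t 3.1 pos [0.5012 0.1071 0.2307] F [-0.  -0.2  0.1] w 0.696 mm 59.1 j [ 0.16 -0.14  1.98 -0.    1.3   0.35]
remaining world mm [-0.2  0.7 -1.7] dr [ 0.003  0.001 -0.001] per row [ 0.003  0.001 -0.001]
[0.06, -0.03, 0.17]
```

Request:
drive_tool(dr=[[0,0,0],[0,0,0],[0,0,0],[0,0,0],[0,0,0],[0,0,0]], offset=[[0,0,0.1],[0,0,0],[0,0,0],[0,0,0],[0,0,0],[0,0,0]], hand=[-1,-1,-1,-1,-1,-1])

```text
t: 3.7
eef_pos: [0.5018, 0.1075, 0.2325]
tool_rot: [2.419, 1.997, 0.007]
wrist_force: [0.5, -0.1, -0.4]
width: 0.333
```

```bash
python3 plan.py .501 .1078 .229 -.19 1
```

```text
t 3.7 pos [0.5018 0.1075 0.2325] F [ 0.5 -0.1 -0.4] w 0.333 mm 28.3 j [ 0.16 -0.14  1.98 -0.    1.29  0.35]
remaining world mm [-0.8  0.3 -3.5] dr [ 0.007 -0.    -0.001] per row [ 0.007 -0.    -0.001]
[0.01, -0.08, 0.35]
```

Request:
drive_tool(dr=[[0,0,0],[0,0,0],[0,0,0],[0,0,0],[0,0,0]], offset=[[0,0,-0.8],[0,0,-1.8],[0,0,-2.2],[0,0,-2],[0,0,-0.5]], hand=[-1,-1,-1,-1,-1])

```text
t: 4.2
eef_pos: [0.5009, 0.1076, 0.3088]
tool_rot: [2.42, 1.997, 0.004]
wrist_force: [-0.0, 0.3, 0.9]
width: 0.339
```

```bash
python3 plan.py .539 -.3093 .31 .4146 16
```

```text
t 4.2 pos [0.5009 0.1076 0.3088] F [-0.   0.3  0.9] w 0.339 mm 28.8 j [ 0.16 -0.2   1.91 -0.    1.43  0.35]
remaining world mm [  38.1 -416.9    1.2] dr [ 0.004  0.002 -0.605] per row [ 0.     0.    -0.038]
[-2.51, 0.73, -0.0]
[-2.54, 0.63, -0.0]
[-2.56, 0.54, -0.0]
[-2.58, 0.44, -0.0]
[-2.59, 0.34, -0.0]
[-2.61, 0.24, -0.0]
[-2.61, 0.14, -0.01]
[-2.62, 0.04, -0.01]
[-2.62, -0.05, -0.01]
[-2.61, -0.15, -0.01]
[-2.6, -0.25, -0.01]
[-2.59, -0.35, -0.01]
[-2.58, -0.45, -0.01]
[-2.56, -0.55, -0.01]
[-2.54, -0.64, -0.01]
[-2.51, -0.74, -0.01]
```

Request:
drive_tool(dr=[[0,0,-0.04],[0,0,-0.04],[0,0,-0.04],[0,0,-0.04],[0,0,-0.04],[0,0,-0.04],[0,0,-0.04],[0,0,-0.04]], offset=[[-1.5,0.4,0],[-2.5,0.6,0],[-2.6,0.5,0],[-2.6,0.4,0],[-2.6,0.3,0],[-2.6,0.2,0],[-2.6,0.1,0],[-2.6,0,0]], hand=[-1,-1,-1,-1,-1,-1,-1,-1])

```text
t: 5.0
eef_pos: [0.5182, -0.0946, 0.308]
tool_rot: [2.051, 2.374, 0.004]
wrist_force: [-0.2, -0.0, 0.2]
width: 0.333
```

```bash
python3 plan.py .539 -.3093 .31 .4146 8
```

```text
t 5.0 pos [ 0.5182 -0.0946  0.308 ] F [-0.2 -0.   0.2] w 0.333 mm 28.3 j [-0.23 -0.17  1.88  0.    1.43 -0.38]
remaining world mm [  20.8 -214.7    2. ] dr [ 0.004  0.002 -0.269] per row [ 0.001  0.    -0.034]
[-2.69, -0.13, -0.02]
[-2.69, -0.22, -0.02]
[-2.68, -0.31, -0.02]
[-2.67, -0.4, -0.02]
[-2.65, -0.49, -0.02]
[-2.63, -0.58, -0.02]
[-2.61, -0.67, -0.03]
[-2.59, -0.76, -0.03]
```

Request:
drive_tool(dr=[[0,0,-0.04],[0,0,-0.04],[0,0,-0.04],[0,0,-0.03],[0,0,-0.03],[0,0,-0.03],[0,0,-0.03],[0,0,-0.02]], offset=[[-2.7,-0.1,0],[-2.7,-0.2,0],[-2.7,-0.3,0],[-2.7,-0.4,0],[-2.7,-0.5,0],[-2.6,-0.6,0],[-2.3,-0.6,0],[-1.5,-0.5,0]], hand=[-1,-1,-1,-1,-1,-1,-1,-1])

```text
t: 5.8
eef_pos: [0.5399, -0.3055, 0.3036]
tool_rot: [1.714, 2.633, 0.002]
wrist_force: [-0.2, 0.4, -0.4]
width: 0.335
```

```bash
python3 plan.py .539 -.3093 .31 .4146 2
```

```text
t 5.8 pos [ 0.5399 -0.3055  0.3036] F [-0.2  0.4 -0.4] w 0.335 mm 28.4 j [-0.56  0.04  1.68  0.    1.41 -0.97]
remaining world mm [-0.9 -3.8  6.4] dr [ 0.001 -0.001  0.002] per row [ 0.001 -0.     0.001]
[-0.15, -0.12, -0.32]
[-0.15, -0.12, -0.32]
```

Request:
drive_tool(dr=[[0,0,0],[0,0,0],[0,0,0]], offset=[[-0.2,-0.2,0],[0,0,1.5],[0,0,1]], hand=[-1,-1,-1])

```text
t: 6.1
eef_pos: [0.5386, -0.3093, 0.2765]
tool_rot: [1.717, 2.631, 0.002]
wrist_force: [0.9, 0.2, 0.0]
width: 0.334
```

```bash
python3 plan.py .539 -.3093 .2325 .4146 2;  python3 - <<'E'
from cell import robot
import cv2
for n in ('side','wrist'):
    p,d=robot.camera(n); cv2.imwrite(f'pics/{n}2.png',p[:,:,::-1])
E
```

```text
t 6.1 pos [ 0.5386 -0.3093  0.2765] F [0.9 0.2 0. ] w 0.334 mm 28.4 j [-0.56  0.06  1.71  0.    1.37 -0.98]
remaining world mm [  0.4  -0.  -44. ] dr [ 0.001 -0.001 -0.001] per row [ 0.001 -0.    -0.   ]
[-0.01, 0.01, 2.2]
[-0.01, 0.02, 2.2]
```

View pics/side2.png

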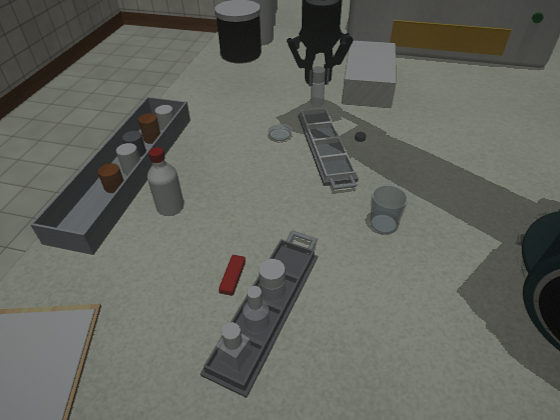

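View pics/wrist2.png

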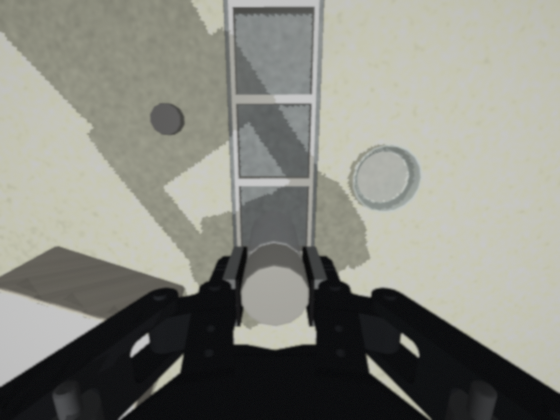

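The tube is held upright between the jaws (wrist picture (275,280)) over the carrier's far place, whose wall runs centred at x≈275. I lower it slowly.

Request:
drive_tool(dr=[[0,0,0],[0,0,0],[0,0,0],[0,0,0],[0,0,0]], offset=[[0,0,1.2],[0,0,1.2],[0,0,0.8],[0,0,0.3],[0,0,0]], hand=[-1,-1,-1,-1,-1])

```text
t: 6.7
eef_pos: [0.5387, -0.3071, 0.2376]
tool_rot: [-1.713, -2.631, -0.003]
wrist_force: [-0.4, -0.1, -1.2]
width: 0.33
```

```bash
python3 plan.py .539 -.3093 .2325 .4146 1
```

```text
t 6.7 pos [ 0.5387 -0.3071  0.2376] F [-0.4 -0.1 -1.2] w 0.33 mm 28.1 j [-0.56  0.09  1.74  0.    1.31 -0.98]
remaining world mm [ 0.3 -2.2 -5.1] dr [ 0.    -0.003  0.002] per row [ 0.    -0.003  0.002]
[-0.21, -0.06, 0.51]
```

Request:
drive_tool(dr=[[0,0,0],[0,0,0],[0,0,0],[0,0,0]], offset=[[-0.2,0,0.2],[0,0,0.15],[0,0,0.15],[0,0,0]], hand=[-1,-1,-1,-1])

```text
t: 7.1
eef_pos: [0.5398, -0.3094, 0.2332]
tool_rot: [-1.714, -2.632, -0.003]
wrist_force: [-0.9, -0.1, -0.0]
width: 0.333
```

```bash
python3 plan.py .539 -.3093 .2325 .4146 1
```

```text
t 7.1 pos [ 0.5398 -0.3094  0.2332] F [-0.9 -0.1 -0. ] w 0.333 mm 28.3 j [-0.56  0.1   1.74  0.    1.3  -0.98]
remaining world mm [-0.8  0.1 -0.7] dr [ 0.001 -0.002  0.001] per row [ 0.001 -0.002  0.001]
[0.04, -0.07, 0.07]
```

Request:
drive_tool(dr=[[0,0,0],[0,0,0],[0,0,0]], offset=[[0,0,0.1],[0,0,0.1],[0,0,0]], hand=[-1,-1,-1])

```text
t: 7.4
eef_pos: [0.54, -0.3095, 0.2321]
tool_rot: [1.715, 2.632, 0.002]
wrist_force: [-0.3, 0.3, 0.1]
width: 0.332
```

Request:
drive_tool(dr=[[0,0,0],[0,0,0],[0,0,0]], offset=[[0,0,0.15],[0,0,0.15],[0,0,0]], hand=[-1,-1,-1])

```text
t: 7.7
eef_pos: [0.5402, -0.31, 0.2324]
tool_rot: [1.713, 2.629, 0.001]
wrist_force: [0.0, -0.1, 0.1]
width: 0.332
```

Request:
drive_tool(dr=[[0,0,0],[0,0,0]], offset=[[0,0,0.3],[0,0,0.1]], hand=[-1,-1])

```text
t: 7.9
eef_pos: [0.5407, -0.3106, 0.2319]
tool_rot: [1.711, 2.626, 0.0]
wrist_force: [-2.7, 1.7, 4.1]
width: 0.335
```

Contact with the floor (about 4 N), so I release.

Request:
drive_tool(dr=[[0,0,0],[0,0,0],[0,0,0],[0,0,0],[0,0,0],[0,0,0],[0,0,0],[0,0,0]], offset=[[0,0,0],[0,0,0],[0,0,0],[0,0,-1],[0,0,-2],[0,0,-2.5],[0,0,-2.5],[0,0,-1]], hand=[0.4,0.4,0.4,0.4,0.4,0.4,0.4,0.4])

```text
t: 8.7
eef_pos: [0.5398, -0.3099, 0.3239]
tool_rot: [1.713, 2.63, 0.0]
wrist_force: [0.6, -0.0, 0.2]
width: 0.701
```

```bash
cat > look.py <<'E'
import sys
from cell import robot
from h import *
import scipy.ndimage as nd
def rep(n,off,ylo,yhi,tag):
    m=robot.camera_model(n); p,d=robot.camera(n); cv2.imwrite(f'pics/{n}_{tag}.png',p[:,:,::-1])
    P=cloud(m,d)-[0,0,off]
    im=(P[...,2]>.055)&(P[...,2]<.105)&(P[...,0]>.42)&(P[...,0]<.6)&(P[...,1]>ylo)&(P[...,1]<yhi)
    L,N=nd.label(im)
    for i in range(1,N+1):
        w=P[L==i]
        if len(w)<40: continue
        zt=np.percentile(w[:,2],90); tp=w[w[:,2]>zt-.005]
        c,r=cv2.minEnclosingCircle((tp[:,:2]*1000).astype(np.float32))
        print(n,len(w),'ztop',zt.round(4),'circ',np.round(c,1),round(r,1))
if __name__=='__main__':
    n,tag=sys.argv[1:3]; rep(n,.0014 if n=='top' else 0,-.38,.34,tag)
E
python3 look.py top a; python3 plan.py .516 .1675 .30 -.19 12
```

```text
top 184 ztop 0.0832 circ [537.8 280.4] 11.6
top 160 ztop 0.0881 circ [525.  223.3] 9.8
top 330 ztop 0.0694 circ [516. 168.] 19.4
t 8.75 pos [ 0.5399 -0.3099  0.3247] F [-0.8 -0.4  2. ] w 0.702 mm 59.7 j [-0.56  0.03  1.66  0.    1.45 -0.98]
remaining world mm [-23.9 477.4 -24.7] dr [0.003 0.003 0.606] per row [0.   0.   0.05]
[3.72, 1.43, 0.2]
[3.79, 1.24, 0.2]
[3.85, 1.04, 0.2]
[3.89, 0.85, 0.2]
[3.93, 0.65, 0.2]
[3.96, 0.45, 0.2]
[3.98, 0.25, 0.2]
[3.98, 0.05, 0.2]
[3.98, -0.15, 0.2]
[3.97, -0.35, 0.2]
[3.95, -0.55, 0.2]
[3.91, -0.75, 0.2]
```

Request:
drive_tool(dr=[[0,0,0.03],[0,0,0.05],[0,0,0.05],[0,0,0.05],[0,0,0.05],[0,0,0.05],[0,0,0.05],[0,0,0.05]], offset=[[2.5,1.0,0],[4.2,1.4,0],[4.3,1.2,0],[4.4,1.0,0],[4.4,0.8,0.2],[4.4,0.6,0.2],[4.4,0.4,0.2],[4.4,0.2,0.2]], hand=[0.4,0.4,0.4,0.4,0.4,0.4,0.4,0.4])

```text
t: 9.55
eef_pos: [0.5217, 0.0352, 0.3095]
tool_rot: [2.205, 2.237, -0.003]
wrist_force: [0.9, 0.3, 0.1]
width: 0.702
```

```bash
python3 plan.py .516 .1675 .30 -.19 5
```

```text
t 9.55 pos [0.5217 0.0352 0.3095] F [0.9 0.3 0.1] w 0.702 mm 59.6 j [ 0.02 -0.18  1.88 -0.    1.44  0.01]
remaining world mm [ -5.7 132.3  -9.5] dr [-0.001  0.002  0.204] per row [-0.     0.     0.041]
[2.65, -0.08, 0.19]
[2.64, -0.19, 0.19]
[2.63, -0.29, 0.19]
[2.62, -0.4, 0.19]
[2.6, -0.51, 0.19]
```

Request:
drive_tool(dr=[[0,0,0.05],[0,0,0.05],[0,0,0.05],[0,0,0.03],[0,0,0.02],[0,0,0]], offset=[[3.5,-0.1,0.2],[3.3,-0.2,0.2],[2.6,-0.3,0.2],[1.6,-0.3,0],[0.8,-0.3,0],[0,0,0]], hand=[0.4,0.4,0.4,0.4,0.4,0.4])

```text
t: 10.15
eef_pos: [0.5135, 0.1643, 0.2969]
tool_rot: [-2.42, -1.999, 0.01]
wrist_force: [0.2, -0.3, -0.0]
width: 0.7
```

```bash
python3 plan.py .5163 .1675 .209 -.19 5; python3 look.py top b; python3 look.py side b
```

```text
t 10.15 pos [0.5135 0.1643 0.2969] F [ 0.2 -0.3 -0. ] w 0.7 mm 59.5 j [ 0.26 -0.13  1.86 -0.    1.42  0.45]
remaining world mm [  2.8   3.2 -87.9] dr [-0.006  0.003  0.   ] per row [-0.001  0.001  0.   ]
[0.08, 0.05, 1.76]
[0.08, 0.05, 1.76]
[0.08, 0.05, 1.76]
[0.08, 0.05, 1.76]
[0.08, 0.04, 1.76]
top 304 ztop 0.093 circ [ 541.8 -310.7] 14.7
side 560 ztop 0.0686 circ [516.7 168.1] 19.4
side 380 ztop 0.088 circ [524.8 224. ] 10.0
side 449 ztop 0.0824 circ [538.4 281. ] 12.2
```

View pics/side_b.png

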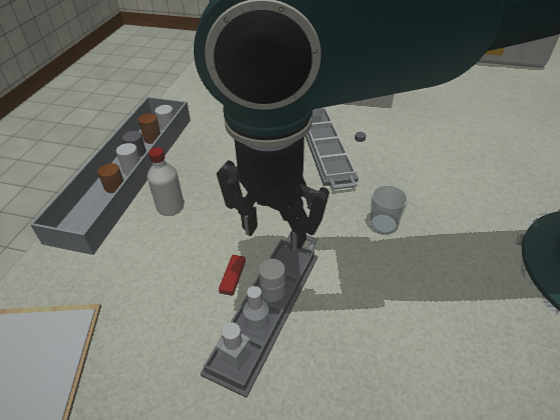

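The tube stands in the far carrier place (top camera: (541.8,-310.7) mm, top at 93 mm). The jar is next.

Request:
drive_tool(dr=[[0,0,0],[0,0,0],[0,0,0],[0,0,0],[0,0,0],[0,0,0]], offset=[[0.4,0.2,1],[0,0,2],[0,0,2.3],[0,0,1.8],[0,0,0.8],[0,0,0]], hand=[0.4,0.4,0.4,0.4,0.4,0.4])

```text
t: 10.85
eef_pos: [0.517, 0.1637, 0.2123]
tool_rot: [-2.422, -1.997, 0.011]
wrist_force: [0.7, 0.3, 0.2]
width: 0.703
```

```bash
python3 plan.py .5163 .1675 .209 -.19 1
```

```text
t 10.85 pos [0.517  0.1637 0.2123] F [0.7 0.3 0.2] w 0.703 mm 59.7 j [ 0.26 -0.05  1.93 -0.    1.27  0.45]
remaining world mm [-0.7  3.8 -3.3] dr [-0.006  0.004 -0.002] per row [-0.006  0.004 -0.002]
[0.36, -0.13, 0.33]
```

Request:
drive_tool(dr=[[-0.006,0.004,0],[0,0,0],[0,0,0],[0,0,0],[0,0,0],[0,0,0],[0,0,0],[0,0,0]], offset=[[0.4,-0.15,0.3],[0,0,0],[0,0,0],[0,0,0],[0,0,0],[0,0,0],[0,0,0],[0,0,0]], hand=[0.4,0.4,-1,-1,-1,-1,-1,-1])

```text
t: 11.65
eef_pos: [0.5171, 0.1682, 0.2122]
tool_rot: [2.423, 1.997, 0.007]
wrist_force: [0.2, 0.4, -0.7]
width: 0.426
```

```bash
python3 plan.py .5163 .1675 .209 -.19 1
```

```text
t 11.65 pos [0.5171 0.1682 0.2122] F [ 0.2  0.4 -0.7] w 0.426 mm 36.2 j [ 0.27 -0.05  1.93  0.    1.25  0.46]
remaining world mm [-0.8 -0.7 -3.2] dr [ 0.004 -0.002 -0.002] per row [ 0.004 -0.002 -0.002]
[-0.09, -0.06, 0.32]
```

Request:
drive_tool(dr=[[0,0,0],[0,0,0],[0,0,0],[0,0,-0.02],[0,0,-0.04],[0,0,-0.04],[0,0,-0.04],[0,0,-0.04]], offset=[[0,0,-0.8],[0,0,-1.8],[0,0,-2.0],[-1.3,0.3,-0.3],[-2.5,0.5,0],[-2.8,0.5,0],[-2.8,0.4,0],[-2.8,0.3,0]], hand=[-1,-1,-1,-1,-1,-1,-1,-1])

```text
t: 12.45
eef_pos: [0.5223, 0.0433, 0.2674]
tool_rot: [2.22, 2.218, 0.01]
wrist_force: [0.2, -0.3, -1.6]
width: 0.429
```

```bash
python3 plan.py .5148 -.2544 .27 .4146 12
```

```text
t 12.45 pos [0.5223 0.0433 0.2674] F [ 0.2 -0.3 -1.6] w 0.429 mm 36.5 j [ 0.03 -0.15  1.93  0.    1.35  0.03]
remaining world mm [  -7.5 -297.7    2.6] dr [ 0.007 -0.001 -0.416] per row [ 0.001 -0.    -0.035]
[-2.48, -0.06, -0.03]
[-2.48, -0.15, -0.03]
[-2.47, -0.23, -0.03]
[-2.46, -0.32, -0.03]
[-2.45, -0.4, -0.03]
[-2.43, -0.49, -0.03]
[-2.41, -0.57, -0.03]
[-2.39, -0.65, -0.02]
[-2.37, -0.74, -0.02]
[-2.34, -0.82, -0.02]
[-2.31, -0.9, -0.02]
[-2.28, -0.98, -0.02]
```

Request:
drive_tool(dr=[[0.001,0,-0.04],[0.001,0,-0.04],[0.001,0,-0.04],[0.001,0,-0.04],[0.001,0,-0.04],[0.001,0,-0.04],[0,0,-0.04],[0,0,-0.04]], offset=[[-2.8,-0.1,0],[-2.8,-0.2,0],[-2.8,-0.3,0],[-2.8,-0.4,0],[-2.8,-0.5,0],[-2.8,-0.6,0],[-2.7,-0.7,0],[-2.4,-0.8,0]], hand=[-1,-1,-1,-1,-1,-1,-1,-1])

```text
t: 13.25
eef_pos: [0.5167, -0.1892, 0.2728]
tool_rot: [1.821, 2.555, 0.005]
wrist_force: [-0.5, 0.1, -0.9]
width: 0.423
```

```bash
python3 plan.py .5148 -.2544 .26 .4146 4
```

```text
t 13.25 pos [ 0.5167 -0.1892  0.2728] F [-0.5  0.1 -0.9] w 0.423 mm 35.9 j [-0.4  -0.09  1.87  0.    1.36 -0.73]
remaining world mm [ -1.9 -65.2 -12.8] dr [ 0.005  0.002 -0.082] per row [ 0.001  0.    -0.021]
[-1.52, -0.58, 0.32]
[-1.51, -0.61, 0.32]
[-1.5, -0.64, 0.32]
[-1.49, -0.67, 0.32]
```

Request:
drive_tool(dr=[[0,0,-0.03],[0,0,-0.03],[0,0,-0.02],[0,0,0],[0,0,0]], offset=[[-2.1,-0.8,0.2],[-1.7,-0.7,0.3],[-1.0,-0.4,0.3],[-0.3,-0.1,0.3],[0,0,0]], hand=[-1,-1,-1,-1,-1])

```text
t: 13.75
eef_pos: [0.5153, -0.2493, 0.2643]
tool_rot: [1.715, 2.625, 0.005]
wrist_force: [0.7, -0.1, -1.7]
width: 0.425
```

```bash
python3 plan.py .5148 -.2544 .212 .4146 4
```

```text
t 13.75 pos [ 0.5153 -0.2493  0.2643] F [ 0.7 -0.1 -1.7] w 0.425 mm 36.1 j [-0.5  -0.03  1.83  0.    1.34 -0.91]
remaining world mm [ -0.5  -5.1 -52.3] dr [ 0.006  0.003 -0.002] per row [ 0.001  0.001 -0.   ]
[-0.11, -0.07, 1.31]
[-0.11, -0.07, 1.31]
[-0.11, -0.07, 1.31]
[-0.11, -0.07, 1.31]
```

Request:
drive_tool(dr=[[0.005,0.003,0],[0,0,0],[0,0,0],[0,0,0],[0,0,0],[0,0,0]], offset=[[-0.4,-0.3,0.6],[0,0,1.2],[0,0,1.3],[0,0,0.9],[0,0,0.4],[0,0,0.1]], hand=[-1,-1,-1,-1,-1,-1])

```text
t: 14.35
eef_pos: [0.5141, -0.2523, 0.2148]
tool_rot: [-1.717, -2.63, -0.001]
wrist_force: [0.3, -0.3, -0.4]
width: 0.428
```

```bash
python3 plan.py .5148 -.2544 .212 .4146 1
```

```text
t 14.35 pos [ 0.5141 -0.2523  0.2148] F [ 0.3 -0.3 -0.4] w 0.428 mm 36.4 j [-0.5   0.01  1.87  0.    1.26 -0.91]
remaining world mm [ 0.7 -2.1 -2.8] dr [-0.    -0.001 -0.001] per row [-0.    -0.001 -0.001]
[-0.22, -0.02, 0.28]
```

Request:
drive_tool(dr=[[0,0,0],[0,0,0],[0,0,0]], offset=[[-0.2,0,0.2],[0,0,0.2],[0,0,0.2]], hand=[-1,-1,-1])

```text
t: 14.65
eef_pos: [0.5154, -0.2545, 0.2111]
tool_rot: [1.717, 2.63, 0.0]
wrist_force: [-18.3, 8.2, 37.9]
width: 0.425
```

Firm contact, a bit more than I wanted. I ease up a little, then release.

Request:
drive_tool(dr=[[0,0,0]], offset=[[0,0,0]], hand=[-1])

```text
t: 14.75
eef_pos: [0.5156, -0.2547, 0.212]
tool_rot: [1.717, 2.629, 0.0]
wrist_force: [-0.1, 0.9, -0.7]
width: 0.432
```

Request:
drive_tool(dr=[[0,0,0],[0,0,0],[0,0,0],[0,0,0],[0,0,0],[0,0,0],[0,0,0],[0,0,0]], offset=[[0,0,0],[0,0,0],[0,0,0],[0,0,-1],[0,0,-2.5],[0,0,-3],[0,0,-3],[0,0,-1.5]], hand=[0.4,0.4,0.4,0.4,0.4,0.4,0.4,0.4])

```text
t: 15.55
eef_pos: [0.515, -0.2545, 0.3261]
tool_rot: [-1.717, -2.629, -0.0]
wrist_force: [0.3, -0.1, 0.0]
width: 0.698
```

```bash
python3 plan.py .5248 .2238 .31 -.19 14
```

```text
t 15.55 pos [ 0.515  -0.2545  0.3261] F [ 0.3 -0.1  0. ] w 0.698 mm 59.3 j [-0.5  -0.07  1.76  0.    1.45 -0.92]
remaining world mm [  9.8 478.3 -16.1] dr [-0.001 -0.001  0.604] per row [-0.    -0.     0.043]
[3.1, 1.44, 0.12]
[3.16, 1.3, 0.12]
[3.21, 1.16, 0.12]
[3.26, 1.03, 0.12]
[3.3, 0.88, 0.12]
[3.34, 0.74, 0.12]
[3.36, 0.6, 0.12]
[3.39, 0.45, 0.12]
[3.4, 0.3, 0.12]
[3.41, 0.16, 0.12]
[3.42, 0.01, 0.12]
[3.41, -0.14, 0.12]
[3.41, -0.28, 0.12]
[3.39, -0.43, 0.12]
```

Request:
drive_tool(dr=[[0,0,0.03],[0,0,0.05],[0,0,0.05],[0,0,0.05],[0,0,0.05],[0,0,0.05],[0,0,0.05],[0,0,0.05]], offset=[[2.2,1.0,0],[4.0,1.6,0],[4.2,1.5,0],[4.2,1.2,0.2],[4.3,1.0,0.2],[4.3,0.8,0.2],[4.4,0.6,0.2],[4.4,0.4,0.2]], hand=[0.4,0.4,0.4,0.4,0.4,0.4,0.4,0.4])

```text
t: 16.35
eef_pos: [0.5168, 0.0846, 0.3192]
tool_rot: [2.206, 2.231, 0.003]
wrist_force: [1.2, 0.1, 0.3]
width: 0.705
```

```bash
python3 plan.py .5248 .2238 .31 -.19 5
```

```text
t 16.35 pos [0.5168 0.0846 0.3192] F [1.2 0.1 0.3] w 0.705 mm 59.9 j [ 0.11 -0.18  1.87 -0.    1.45  0.1 ]
remaining world mm [  8.  139.2  -9.2] dr [0.004 0.002 0.201] per row [0.001 0.    0.04 ]
[2.78, 0.19, 0.18]
[2.79, 0.08, 0.18]
[2.79, -0.03, 0.18]
[2.78, -0.14, 0.18]
[2.78, -0.26, 0.18]
```

Request:
drive_tool(dr=[[0,0,0.05],[0,0,0.05],[0,0,0.05],[0,0,0.03],[0,0,0.02],[0,0,0]], offset=[[3.6,0.2,0.1],[3.5,0.1,0.1],[2.8,0,0.1],[1.7,0,0],[0.8,0,0],[0,0,0]], hand=[0.4,0.4,0.4,0.4,0.4,0.4])

```text
t: 16.95
eef_pos: [0.5253, 0.2191, 0.3148]
tool_rot: [2.422, 1.996, 0.001]
wrist_force: [-0.2, 0.9, 1.1]
width: 0.702
```

```bash
python3 plan.py .5248 .2238 .227 -.19 5; python3 look.py top c
```

```text
t 16.95 pos [0.5253 0.2191 0.3148] F [-0.2  0.9  1.1] w 0.702 mm 59.7 j [ 0.35 -0.08  1.78 -0.    1.43  0.54]
remaining world mm [ -0.5   4.7 -87.8] dr [ 0.003  0.001 -0.002] per row [ 0.001  0.    -0.   ]
[0.09, -0.03, 1.76]
[0.09, -0.03, 1.76]
[0.09, -0.03, 1.76]
[0.09, -0.03, 1.76]
[0.09, -0.03, 1.76]
top 66 ztop 0.0863 circ [526.1 217.8] 7.1
top 307 ztop 0.0932 circ [ 541.6 -310.9] 14.9
top 351 ztop 0.0694 circ [ 517.  -255.5] 19.0
```

Request:
drive_tool(dr=[[0,0,0],[0,0,0],[0,0,0],[0,0,0],[0,0,0],[0,0,0]], offset=[[0.5,0,1],[0,0,2],[0,0,2.2],[0,0,1.6],[0,0,0.7],[0,0,0]], hand=[0.4,0.4,0.4,0.4,0.4,0.4])

```text
t: 17.6
eef_pos: [0.5265, 0.2211, 0.2349]
tool_rot: [2.422, 1.996, 0.001]
wrist_force: [0.2, 0.1, 0.3]
width: 0.699
```

```bash
python3 plan.py .5248 .2238 .231 -.19 1
```

```text
t 17.6 pos [0.5265 0.2211 0.2349] F [0.2 0.1 0.3] w 0.699 mm 59.4 j [ 0.35 -0.01  1.86 -0.    1.3   0.55]
remaining world mm [-1.7  2.7 -3.9] dr [ 0.003  0.002 -0.002] per row [ 0.003  0.002 -0.002]
[0.23, -0.21, 0.39]
```

Request:
drive_tool(dr=[[0,0,0],[0,0,0],[0,0,0],[0,0,0],[0,0,0],[0,0,0],[0,0,0],[0,0,0]], offset=[[0.25,-0.2,0.4],[0,0,0],[0,0,0],[0,0,0],[0,0,0],[0,0,0],[0,0,0],[0,0,0]], hand=[0.4,-1,-1,-1,-1,-1,-1,-1])

```text
t: 18.4
eef_pos: [0.5255, 0.2243, 0.2337]
tool_rot: [2.421, 1.995, 0.007]
wrist_force: [-0.7, -0.7, -0.3]
width: 0.215
```

```bash
python3 plan.py .5248 .2238 .231 -.19 1
```

```text
t 18.4 pos [0.5255 0.2243 0.2337] F [-0.7 -0.7 -0.3] w 0.215 mm 18.2 j [ 0.36 -0.01  1.86 -0.    1.29  0.55]
remaining world mm [-0.7 -0.5 -2.7] dr [ 0.006 -0.001 -0.002] per row [ 0.006 -0.001 -0.002]
[-0.07, -0.06, 0.27]
```

Gripped: the opening reads 18 mm on the 20 mm cap. Lift and carry to carrier place +30 at (.4906,-.1995).

Request:
drive_tool(dr=[[0,0,0],[0,0,0],[0,0,0],[0,0,-0.02],[0,0,-0.04],[0,0,-0.04],[0,0,-0.04],[0,0,-0.04]], offset=[[0,0,-0.8],[0,0,-1.8],[0,0,-2.0],[-1.3,0.1,-0.3],[-2.5,0.1,0],[-2.8,0.1,0],[-2.8,0,0],[-2.8,-0.1,0]], hand=[-1,-1,-1,-1,-1,-1,-1,-1])

```text
t: 19.2
eef_pos: [0.5125, 0.1017, 0.2891]
tool_rot: [2.219, 2.215, 0.01]
wrist_force: [-0.4, 0.6, -1.0]
width: 0.212
```

```bash
python3 plan.py .4906 -.1995 .29 .4146 12
```

```text
t 19.2 pos [0.5125 0.1017 0.2891] F [-0.4  0.6 -1. ] w 0.212 mm 18.0 j [ 0.15 -0.17  1.91 -0.    1.39  0.15]
remaining world mm [ -21.9 -301.2    0.9] dr [ 0.008  0.002 -0.416] per row [ 0.001  0.    -0.035]
[-2.51, -0.18, -0.01]
[-2.5, -0.26, -0.01]
[-2.49, -0.35, -0.01]
[-2.48, -0.44, -0.01]
[-2.46, -0.52, -0.01]
[-2.44, -0.61, -0.01]
[-2.42, -0.69, -0.01]
[-2.39, -0.78, -0.01]
[-2.37, -0.86, -0.01]
[-2.33, -0.94, -0.01]
[-2.3, -1.02, -0.01]
[-2.26, -1.1, -0.01]
```

Request:
drive_tool(dr=[[0.001,0,-0.04],[0.001,0,-0.04],[0.001,0,-0.04],[0.001,0,-0.04],[0.001,0,-0.04],[0.001,0,-0.04],[0,0,-0.04],[0,0,-0.04]], offset=[[-2.8,-0.2,0],[-2.8,-0.3,0],[-2.8,-0.4,0],[-2.8,-0.5,0],[-2.8,-0.6,0],[-2.8,-0.7,0],[-2.7,-0.8,0],[-2.4,-0.9,0]], hand=[-1,-1,-1,-1,-1,-1,-1,-1])

```text
t: 20.0
eef_pos: [0.4979, -0.1315, 0.2954]
tool_rot: [1.819, 2.552, 0.006]
wrist_force: [0.6, 0.3, 0.1]
width: 0.217
```

```bash
python3 plan.py .4906 -.1995 .285 .4146 4
```

```text
t 20.0 pos [ 0.4979 -0.1315  0.2954] F [0.6 0.3 0.1] w 0.217 mm 18.4 j [-0.31 -0.19  1.92  0.    1.41 -0.64]
remaining world mm [ -7.3 -68.  -10.4] dr [ 0.007  0.004 -0.082] per row [ 0.002  0.001 -0.021]
[-1.55, -0.73, 0.26]
[-1.53, -0.76, 0.26]
[-1.52, -0.79, 0.26]
[-1.5, -0.82, 0.26]
```

Request:
drive_tool(dr=[[0.003,0.002,-0.03],[0.003,0.002,-0.03],[0,0,-0.02],[0,0,0],[0,0,0]], offset=[[-2.1,-1.0,0.1],[-1.8,-0.9,0.3],[-1.1,-0.6,0.3],[-0.5,-0.3,0.3],[0,0,0]], hand=[-1,-1,-1,-1,-1])

```text
t: 20.5
eef_pos: [0.4902, -0.1982, 0.2882]
tool_rot: [1.717, 2.627, 0.002]
wrist_force: [0.5, -0.3, -0.7]
width: 0.216
```

```bash
python3 plan.py .4906 -.1995 .2335 .4146 4
```

```text
t 20.5 pos [ 0.4902 -0.1982  0.2882] F [ 0.5 -0.3 -0.7] w 0.216 mm 18.4 j [-0.43 -0.15  1.9   0.    1.39 -0.85]
remaining world mm [  0.4  -1.3 -54.7] dr [ 0.003  0.002 -0.002] per row [ 0.001  0.001 -0.   ]
[-0.03, -0.01, 1.37]
[-0.03, -0.01, 1.37]
[-0.03, -0.01, 1.37]
[-0.03, -0.01, 1.37]
```

Request:
drive_tool(dr=[[0,0,0],[0,0,0],[0,0,0],[0,0,0],[0,0,0],[0,0,0]], offset=[[-0.1,0,0.6],[0,0,1.2],[0,0,1.4],[0,0,1.0],[0,0,0.5],[0,0,0.1]], hand=[-1,-1,-1,-1,-1,-1])

```text
t: 21.1
eef_pos: [0.491, -0.1969, 0.2355]
tool_rot: [1.717, 2.629, 0.002]
wrist_force: [-0.3, -0.7, -1.6]
width: 0.209
```

```bash
python3 plan.py .4906 -.1995 .2335 .4146 1
```

```text
t 21.1 pos [ 0.491  -0.1969  0.2355] F [-0.3 -0.7 -1.6] w 0.209 mm 17.7 j [-0.43 -0.11  1.94  0.    1.3  -0.84]
remaining world mm [-0.4 -2.6 -2. ] dr [ 0.002  0.001 -0.001] per row [ 0.002  0.001 -0.001]
[-0.23, -0.14, 0.2]
```

Request:
drive_tool(dr=[[0,0,0],[0,0,0]], offset=[[-0.2,-0.1,0.15],[0,0,0.15]], hand=[-1,-1])

```text
t: 21.3
eef_pos: [0.4911, -0.1992, 0.2326]
tool_rot: [1.716, 2.628, 0.002]
wrist_force: [-4.9, -1.3, 17.8]
width: 0.212
```

Contact with the floor (18 N). Hold one row, open, then rise.

Request:
drive_tool(dr=[[0,0,0],[0,0,0],[0,0,0],[0,0,0],[0,0,0],[0,0,0],[0,0,0],[0,0,0]], offset=[[0,0,0],[0,0,0],[0,0,0],[0,0,0],[0,0,-1],[0,0,-2.5],[0,0,-3],[0,0,-1.8]], hand=[-1,0.4,0.4,0.4,0.4,0.4,0.4,0.4])

```text
t: 22.1
eef_pos: [0.4904, -0.1992, 0.3189]
tool_rot: [1.718, 2.63, 0.001]
wrist_force: [-0.7, -1.1, -0.1]
width: 0.7
```

```bash
python3 plan.py .5383 .2808 .32 -.19 14
```

```text
t 22.1 pos [ 0.4904 -0.1992  0.3189] F [-0.7 -1.1 -0.1] w 0.7 mm 59.5 j [-0.43 -0.17  1.86  0.    1.45 -0.85]
remaining world mm [ 47.9 480.    1.1] dr [ 0.001 -0.001  0.604] per row [ 0.    -0.     0.043]
[3.0, 1.69, -0.01]
[3.07, 1.56, -0.01]
[3.14, 1.43, -0.01]
[3.2, 1.29, -0.01]
[3.25, 1.15, -0.01]
[3.29, 1.01, -0.01]
[3.33, 0.87, -0.01]
[3.37, 0.72, -0.01]
[3.4, 0.58, -0.01]
[3.42, 0.43, -0.01]
[3.43, 0.28, -0.01]
[3.44, 0.13, -0.01]
[3.45, -0.02, -0.01]
[3.44, -0.16, -0.01]
```

Request:
drive_tool(dr=[[0,0,0.03],[0,0,0.05],[0,0,0.05],[0,0,0.05],[0,0,0.05],[0,0,0.05],[0,0,0.05],[0,0,0.05]], offset=[[2.2,1.2,0],[3.9,2.0,0],[4.1,1.8,0],[4.2,1.6,0],[4.2,1.4,0],[4.3,1.2,0],[4.4,1.0,0],[4.4,0.8,0]], hand=[0.4,0.4,0.4,0.4,0.4,0.4,0.4,0.4])

```text
t: 22.9
eef_pos: [0.522, 0.1444, 0.3308]
tool_rot: [2.201, 2.226, 0.012]
wrist_force: [0.6, -0.4, -0.3]
width: 0.702
```

```bash
python3 plan.py .5383 .2808 .32 -.19 5
```

```text
t 22.9 pos [0.522  0.1444 0.3308] F [ 0.6 -0.4 -0.3] w 0.702 mm 59.7 j [ 0.22 -0.15  1.83 -0.01  1.45  0.21]
remaining world mm [ 16.3 136.4 -10.8] dr [0.014 0.001 0.201] per row [0.003 0.    0.04 ]
[2.72, 0.35, 0.21]
[2.74, 0.25, 0.21]
[2.74, 0.14, 0.21]
[2.75, 0.03, 0.21]
[2.75, -0.08, 0.21]
```

Request:
drive_tool(dr=[[0.005,0,0.05],[0.005,0,0.05],[0.004,0,0.05],[0,0,0.03],[0,0,0.02],[0,0,0]], offset=[[3.6,0.4,0.1],[3.5,0.3,0.2],[2.7,0.2,0.2],[1.7,0.1,0.2],[0.8,0,0],[0,0,0]], hand=[0.4,0.4,0.4,0.4,0.4,0.4])

```text
t: 23.5
eef_pos: [0.5382, 0.2779, 0.3286]
tool_rot: [2.423, 1.997, 0.004]
wrist_force: [-0.4, -0.8, -0.9]
width: 0.701
```

```bash
python3 plan.py .5383 .2808 .229 -.19 5; python3 look.py top d; python3 look.py side d
```

```text
t 23.5 pos [0.5382 0.2779 0.3286] F [-0.4 -0.8 -0.9] w 0.701 mm 59.6 j [ 0.43 -0.    1.69 -0.    1.45  0.63]
remaining world mm [  0.1   2.9 -99.6] dr [ 0.002 -0.001 -0.002] per row [ 0. -0. -0.]
[0.05, -0.01, 1.99]
[0.06, -0.01, 1.99]
[0.06, -0.01, 1.99]
[0.06, -0.01, 1.99]
[0.06, -0.01, 1.99]
top 189 ztop 0.083 circ [537.8 280.8] 11.8
top 304 ztop 0.093 circ [ 541.3 -310.7] 14.7
top 348 ztop 0.0692 circ [ 516.8 -255.7] 18.9
top 154 ztop 0.0887 circ [ 492. -200.] 9.8
side 442 ztop 0.0824 circ [537.7 280.6] 12.2
```

View pics/top_d.png

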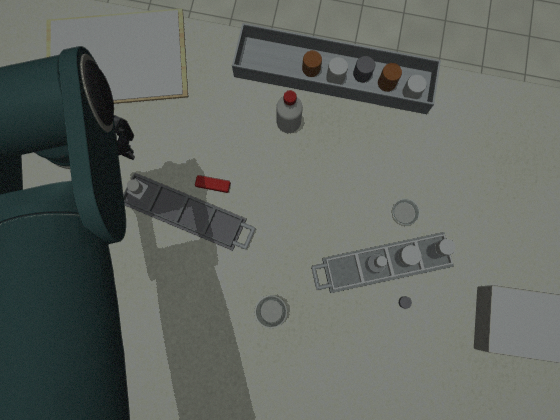

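In the top view three containers stand in the carrier: dropper (380,262), jar (411,256) and tube (445,246). The place next to the handle (343,270) is free. Only the square is left, at (135,187).

Request:
drive_tool(dr=[[0,0,0],[0,0,0],[0,0,0],[0,0,0],[0,0,0],[0,0,0]], offset=[[0.4,0,1.2],[0,0,2.4],[0,0,2.7],[0,0,2.0],[0,0,0.9],[0,0,0]], hand=[0.4,0.4,0.4,0.4,0.4,0.4])

```text
t: 24.2
eef_pos: [0.5391, 0.278, 0.2322]
tool_rot: [2.424, 1.995, 0.006]
wrist_force: [0.2, 0.7, 0.5]
width: 0.698
```

```bash
python3 plan.py .538 .2807 .229 -.19 1
```

```text
t 24.2 pos [0.5391 0.278  0.2322] F [0.2 0.7 0.5] w 0.698 mm 59.4 j [ 0.43  0.07  1.78 -0.    1.29  0.63]
remaining world mm [-1.1  2.7 -3.2] dr [ 0.004 -0.002 -0.003] per row [ 0.004 -0.002 -0.003]
[0.25, -0.16, 0.32]
```

Request:
drive_tool(dr=[[0,0,0],[0,0,0],[0,0,0],[0,0,0],[0,0,0],[0,0,0],[0,0,0],[0,0,0]], offset=[[0.25,-0.15,0.3],[0,0,0],[0,0,0],[0,0,0],[0,0,0],[0,0,0],[0,0,0],[0,0,0]], hand=[0.4,-1,-1,-1,-1,-1,-1,-1])

```text
t: 25.0
eef_pos: [0.5388, 0.281, 0.2328]
tool_rot: [2.423, 1.994, 0.013]
wrist_force: [-0.1, 0.2, -0.4]
width: 0.258
```

```bash
python3 plan.py .538 .2807 .229 -.19 1
```

```text
t 25.0 pos [0.5388 0.281  0.2328] F [-0.1  0.2 -0.4] w 0.258 mm 21.9 j [ 0.44  0.07  1.78 -0.    1.29  0.63]
remaining world mm [-0.8 -0.3 -3.8] dr [ 0.008 -0.004 -0.003] per row [ 0.008 -0.004 -0.003]
[-0.05, -0.07, 0.38]
```

Request:
drive_tool(dr=[[0,0,0],[0,0,0],[0,0,0],[0,0,-0.02],[0,0,-0.04],[0,0,-0.04],[0,0,-0.04],[0,0,-0.04]], offset=[[0,0,-0.8],[0,0,-1.8],[0,0,-2.0],[-1.3,0,-0.3],[-2.5,0,0],[-2.8,0,0],[-2.8,-0.1,0],[-2.8,-0.2,0]], hand=[-1,-1,-1,-1,-1,-1,-1,-1])

```text
t: 25.8
eef_pos: [0.5203, 0.1589, 0.2875]
tool_rot: [2.222, 2.214, 0.016]
wrist_force: [-0.5, -0.2, -0.0]
width: 0.254
```

```bash
python3 plan.py .4665 -.1446 .29 .4146 12
```

```text
t 25.8 pos [0.5203 0.1589 0.2875] F [-0.5 -0.2 -0. ] w 0.254 mm 21.6 j [ 0.25 -0.12  1.87  0.    1.38  0.25]
remaining world mm [ -53.8 -303.5    2.5] dr [ 0.011 -0.002 -0.418] per row [ 0.001 -0.    -0.035]
[-2.53, -0.44, -0.04]
[-2.51, -0.53, -0.03]
[-2.49, -0.61, -0.03]
[-2.47, -0.7, -0.03]
[-2.45, -0.79, -0.03]
[-2.42, -0.87, -0.03]
[-2.38, -0.96, -0.03]
[-2.35, -1.04, -0.03]
[-2.31, -1.12, -0.03]
[-2.27, -1.2, -0.03]
[-2.23, -1.28, -0.02]
[-2.18, -1.35, -0.02]
```

Request:
drive_tool(dr=[[0.002,0,-0.04],[0.002,0,-0.04],[0.002,0,-0.04],[0.002,0,-0.04],[0.001,0,-0.04],[0.001,0,-0.04],[0,0,-0.04],[0,0,-0.04]], offset=[[-2.8,-0.5,0],[-2.8,-0.6,0],[-2.8,-0.7,0],[-2.8,-0.8,0],[-2.8,-0.9,0],[-2.7,-1.0,0],[-2.7,-1.1,0],[-2.4,-1.1,0]], hand=[-1,-1,-1,-1,-1,-1,-1,-1])

```text
t: 26.6
eef_pos: [0.4817, -0.076, 0.2924]
tool_rot: [1.823, 2.555, 0.009]
wrist_force: [0.8, -0.7, -1.1]
width: 0.259
```

```bash
python3 plan.py .4665 -.1446 .285 .4146 4
```

```text
t 26.6 pos [ 0.4817 -0.076   0.2924] F [ 0.8 -0.7 -1.1] w 0.259 mm 22.0 j [-0.21 -0.25  1.97  0.    1.41 -0.54]
remaining world mm [-15.2 -68.6  -7.4] dr [ 0.007 -0.    -0.083] per row [ 0.002 -0.    -0.021]
[-1.5, -0.92, 0.18]
[-1.48, -0.95, 0.18]
[-1.46, -0.98, 0.18]
[-1.44, -1.01, 0.18]
```

Request:
drive_tool(dr=[[0.003,0,-0.03],[0.003,0,-0.03],[0,0,-0.02],[0,0,0],[0,0,0]], offset=[[-2.1,-1.2,0.1],[-1.7,-1.1,0.2],[-1.1,-0.8,0.3],[-0.5,-0.4,0.2],[0,0,0]], hand=[-1,-1,-1,-1,-1])

```text
t: 27.1
eef_pos: [0.4666, -0.1442, 0.2874]
tool_rot: [1.719, 2.626, 0.002]
wrist_force: [1.2, 0.3, -0.4]
width: 0.262
```

```bash
python3 plan.py .4665 -.1446 .2325 .4146 4
```

```text
t 27.1 pos [ 0.4666 -0.1442  0.2874] F [ 1.2  0.3 -0.4] w 0.262 mm 22.3 j [-0.35 -0.25  1.98  0.    1.41 -0.76]
remaining world mm [ -0.1  -0.4 -54.9] dr [ 0.003  0.002 -0.003] per row [ 0.001  0.001 -0.001]
[-0.0, -0.01, 1.37]
[-0.01, -0.01, 1.37]
[-0.01, -0.01, 1.37]
[-0.01, -0.01, 1.37]
```

Request:
drive_tool(dr=[[0,0,0],[0,0,0],[0,0,0],[0,0,0],[0,0,0],[0,0,0]], offset=[[-0.1,0,0.6],[0,0,1.2],[0,0,1.4],[0,0,1.0],[0,0,0.5],[0,0,0.1]], hand=[-1,-1,-1,-1,-1,-1])

```text
t: 27.7
eef_pos: [0.4675, -0.1429, 0.2346]
tool_rot: [1.718, 2.628, 0.002]
wrist_force: [0.1, -0.1, 0.1]
width: 0.263
```

```bash
python3 plan.py .4665 -.1446 .2325 .4146 1
```

```text
t 27.7 pos [ 0.4675 -0.1429  0.2346] F [ 0.1 -0.1  0.1] w 0.263 mm 22.4 j [-0.35 -0.2   2.03  0.    1.31 -0.76]
remaining world mm [-1.  -1.7 -2.1] dr [ 0.002  0.001 -0.002] per row [ 0.002  0.001 -0.002]
[-0.12, -0.16, 0.21]
```

Request:
drive_tool(dr=[[0,0,0],[0,0,0]], offset=[[-0.1,-0.1,0.15],[0,0,0.15]], hand=[-1,-1])

```text
t: 27.9
eef_pos: [0.4671, -0.1442, 0.2315]
tool_rot: [1.718, 2.628, 0.002]
wrist_force: [-0.4, 0.5, -0.0]
width: 0.26
```

Request:
drive_tool(dr=[[0,0,0],[0,0,0]], offset=[[0,0,0.15],[0,0,0.15]], hand=[-1,-1])

```text
t: 28.1
eef_pos: [0.4675, -0.1447, 0.2314]
tool_rot: [1.717, 2.626, 0.001]
wrist_force: [-10.9, 3.0, 18.9]
width: 0.263
```

Contact, so I release and rise.

Request:
drive_tool(dr=[[0,0,0],[0,0,0],[0,0,0],[0,0,0],[0,0,0],[0,0,0],[0,0,0],[0,0,0]], offset=[[0,0,0],[0,0,0],[0,0,0],[0,0,0],[0,0,-1],[0,0,-2.5],[0,0,-3],[0,0,-3]], hand=[-1,0.4,0.4,0.4,0.4,0.4,0.4,0.4])

```text
t: 28.9
eef_pos: [0.4665, -0.1445, 0.3283]
tool_rot: [-1.719, -2.629, 0.0]
wrist_force: [-0.2, -0.1, 0.8]
width: 0.697
```

Request:
drive_tool(dr=[[0,0,0],[0,0,0],[0,0,0],[0,0,0],[0,0,0],[0,0,0],[0,0,0],[0,0,0]], offset=[[2,1,-1],[3,2,0],[4,2,0],[4,2,0],[4,2,0],[4,2,0],[2,1,0],[0,0,0]], hand=[0.4,0.4,0.4,0.4,0.4,0.4,0.4,0.4])

```text
t: 29.7
eef_pos: [0.484, 0.1234, 0.3508]
tool_rot: [1.718, 2.617, 0.009]
wrist_force: [0.1, -0.7, 0.7]
width: 0.701
```

```bash
python3 look.py top e; python3 look.py side e; python3 -c "
from cell import robot;o=robot.get_obs();print(o['t'],o['eef_pos'],o['joint_velocities'])
import cv2;a=cv2.imread('pics/top_e.png');cv2.imwrite('pics/e2.png',cv2.resize(a[190:330,290:490],(800,560),interpolation=2))"
```

```text
top 305 ztop 0.0932 circ [ 541.4 -311.5] 15.1
top 348 ztop 0.0692 circ [ 517.1 -255.8] 19.0
top 151 ztop 0.0885 circ [ 492.2 -199.8] 9.7
top 161 ztop 0.0832 circ [ 468.2 -146.7] 11.8
side 131 ztop 0.0825 circ [ 468.  -146.2] 13.4
29.8 [0.4840837  0.12135034 0.35072334] [-0.0338071  -0.00386448  0.00931983 -0.00534346 -0.00604456 -0.00848201]
```

View pics/e2.png

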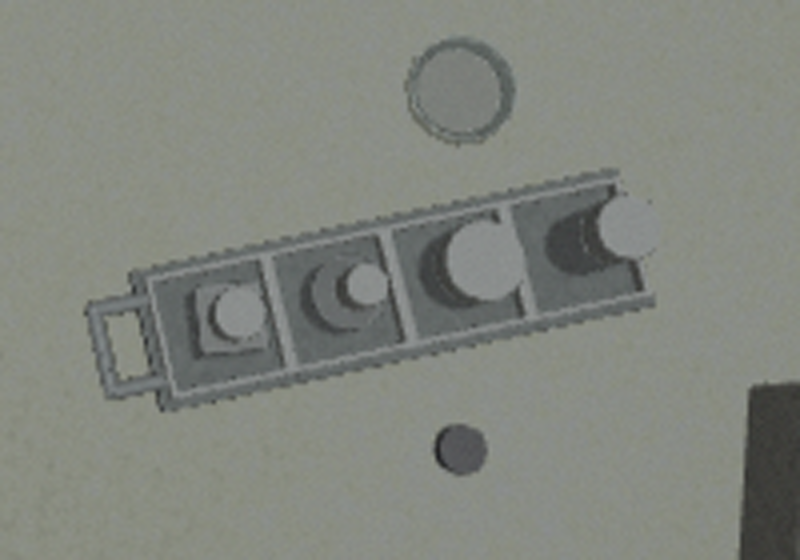

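View pics/side_e.png

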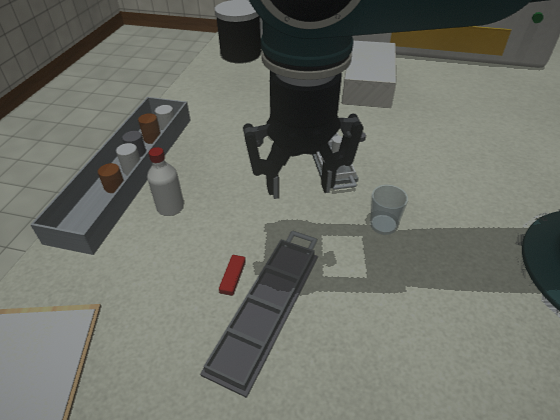

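All four are upright in the carrier. From the handle in the enlarged top view they are the square (240,315), dropper (365,285), jar (485,260) and tube (630,230). The storage rack is empty and the gripper is clear of everything, so I hand the job in.

```bash
python3 -c "
from cell import robot;print(robot.finish_job())"
```

```text
the job is handed in; nothing more can be done
None
```

All four containers are in the carrier in reverse order, and I handed the job in at about 30 s. Counting from the carrier's handle, they stand square, dropper, jar, tube; in the storage rack the tube was nearest the handle and the square farthest.

- **Position and uprightness:** In the last top camera reading, the tops were at 83, 89, 69 and 93 mm (square, dropper, jar, tube). That is within about 1.5 mm of what they should be when standing on the 10 mm floor. All four are within about 3.5 mm of their place centres.
- **Side camera:** Its last picture shows the storage rack empty, but the gripper hid most of the carrier. It confirmed only the square's position, so the other three rest on the top camera alone.
- **Forces:** The jar was set down harder than I wanted, at about 39 N horizontal and vertical together (43 N in total) on the wrist sensor. That is well under the 120 N wrist limit, and the arm and gripper body did not touch anything that I saw. The others touched down at roughly 5–22 N in total.

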